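# Clamp a board in the drilling jig

### The job

A board lies ready in the drilling jig: push the steel clamp strap round over the board until it meets its stop, and only then push the red cam lever down as far as it goes, so that the rubber foot holds the board. Nothing needs picking up: leave the board where it lies in the jig and do not disturb the tools and other things around it.

Things in the scene. Friction and masses are not known exactly. Their poses are not given: they have to be found in the camera images.
- jig: Fixed plywood baseboard, 240 (x) x 320 (y) x 18 mm. Origin at the centre of its underside, on the bench; x, y along its edges. On it: dark fence and end stops (tops 36 and 32 mm above the bench) around the board; at x = -80, y = 0 mm the strap's post; at x = 45, y = -22 mm a 12 mm steel pin, top 74 mm above the bench, against which the closed strap stands.
- strap (a joint): Swing of the steel strap about a vertical axis through its post at jig x = -80, y = 0 mm. 0: the strap points along jig +y, beside the board; it grows clockwise seen from above; 1.571 (the hard stop): it points along jig +x, across the board. It starts between 0 and 0.6, swings lightly (about 1 N at its end) and stays where it is left.
- strap_pivot (a point): Point on the strap's vertical swing axis, half-way up the strap (66 mm above the bench). A nut there rises to 77 mm.
- strap_end (a point): Point in the strap's middle line, 125 mm from the swing axis and 15 mm from its free end, half-way up its thickness (66 mm above the bench). The strap is a flat bar 30 mm wide and 12 mm thick, its underside 60 mm and its top 72 mm above the bench, so 20 mm clear above the board.
- lever (a joint): Turn of the red cam lever, carried by the strap, about a level axis across it. The lever points back from its hinge towards the strap's swing axis; 0: it slopes up at 0.9 rad (52 degrees) above level; it grows as it is pushed down; 0.9 (hard stop): level, lying along the strap. It starts between 0 and 0.25. Stiff (3 N at its end); stays where it is left. The cam lowers the foot onto the board.
- lever_hinge (a point): Lever's hinge, in the strap's middle line 80 mm from the swing axis, 86 mm above the bench.
- lever_end (a point): Point in the lever's middle, 100 mm from its hinge and 2 mm from its tip. The red handle is 22 mm wide and 12 mm thick and covers 40 to 102 mm from the hinge. With the lever down it lies level with its top 92 mm above the bench, its tip 22 mm beyond the strap's swing axis.
- foot: Black rubber foot of 22 mm diameter on a steel stem under the strap, 80 mm from the swing axis, below the lever's hinge. Origin at the centre of its underside, which hangs 3 to 5 mm above the board's top until the lever is pushed down.
- board: Loose pale wooden board, 60 x 236 x 22 mm, lying flat on the middle of the jig, long side along jig y. Origin at the centre of its underside, 18 mm above the bench; its top is 40 mm above the bench.
- block: Loose dark wooden block 35 x 50 x 30 mm standing on the jig's corner towards -x, -y. Origin: centre of its underside. To be left alone.
- tin: Loose round tin with a pale lid and a green side, diameter 48 mm, 42 mm tall, standing on the jig's corner towards +x, -y. Origin: centre of its underside. To be left alone.
- glue: Loose glue bottle with orange cap, diameter 54 mm, 150 mm tall, standing on the bench. Origin: centre of its underside. To be left alone.
- mug: Loose blue mug, diameter 80 mm, 90 mm tall, standing on the bench. Origin: centre of its underside. To be left alone.
- mallet: Loose hammer lying on the bench. To be left alone.
- driver: Loose screwdriver lying on the bench. To be left alone.
- square: Loose try square of wood and steel, about 160 x 110 x 16 mm, lying on the bench. To be left alone.
There are look-alikes about, which are no part of the job. Leave any orange or purple look-alike of the board alone.

How it is judged:
By the outcome, as a careful person would: the job done as asked, in the order asked, and still so for the second after the job is handed in, with the robot touching nothing.
It also fails if it takes over 45 s, if anything falls off the work surface, if the arm or the gripper's body presses on something with over 40 N, if the wrist force passes 120 N, or if a joint passes its speed limit or range.

### The arm

A 6-joint arm with a two-finger parallel gripper is mounted at the origin on the work surface. World frame = base frame: x ahead of the robot, y to its left, z up, the work surface at z = 0. Lengths are in m, angles in rad, forces in N, time in s.
With the tool pointing down it reaches from about 0.25 to 0.775 m from the base axis. Payload 4 kg.
Tool frame: the origin (TCP) lies on the centre line of the jaws, within the pads' length; the fingertips stand 17 mm ahead of it and the grasp point (between the pads) lies 2 mm behind it; z points along the fingers, y is the line along which they close (so a half turn about z gives the same grasp; the last joint's range is limited). The gripper opens to 94 mm and grips with 3 to 60 N. Pads are 16 mm wide; open, the fingers measure 119 mm over their backs; the gripper's body (75 mm by 177 mm) begins 78 mm behind the grasp point.
Start: joints at [-1.222, 0.087, 1.371, -0, 1.684, -0.103], TCP at [0.24, -0.495, 0.223] pointing down, gripper open.
Joint ranges: [-3.1, 3.1], [-0.76, 2.03], [0.27, 2.55], [-1.08, 4.22], [0.17, 2.65], [-2.57, 2.57]. Speed limits (rad/s): [2.79, 2.79, 3.14, 3.14, 3.14, 3.14].

### API

Orientations are given as [roll, pitch, yaw] about the fixed x, y, z axes, in that order (R = Rz(yaw) Ry(pitch) Rx(roll)).
In Python, from bench import robot gives the robot as it stands.
- The arm moves only by the tool servo_tool, never from a script. Its argument "plan" is a list of rows, each a list of 7 numbers: the shift along the tool's x, y, z normalised to -1 to 1, where 1 is 0.1 m, then the turn, a rotation vector about the tool's x, y, z normalised to -1 to 1, where 1 is pi/2 rad, then the finger opening in mm, from 0 to 94. In form: [[x, y, z, ax, ay, az, gripper], ...]. A call has 1 to 12 rows; each row is the pose to reach, as a shift and turn from the pose commanded when the call began, along the tool's axes at that moment; what a row does not reach only later rows make up. A row lasts 1/12 s, in which the tool goes at most 41.7 mm and 7.16 degrees, less where a joint would pass 70% of its speed; a pose out of reach is approached as far as the arm can. A call with a number of a shift or a turn outside -1 to 1 is refused whole. A call with a gripper value outside its range is refused whole. The fingers move at their own pace and stop on an object; the grip force is fixed at half the most. Time passes only in rows, so rows that repeat a pose let the fingers close. It gives the time, the measured TCP pose, the force, the opening and the grip force at its end, in the units of the state.
- robot.get_obs(): the state, without advancing time (a new reading comes with each control period).
- robot.snapshot(name): name is "scene" or "top" or "wrist"; returns the picture (480x640x3 uint8, red, green, blue); there is no depth.
- robot.camera_params(name): a dict with "camera_matrix" (3x3 intrinsics, pixels), "rvec" (rotation vector, rad) and "tvec" (3), from world to camera coordinates, as OpenCV has them; the wrist camera has in their place "tool_from_camera" (4x4, takes a point from camera to tool coordinates, whose origin is the TCP and whose axes are the flange's). Camera axes: x right, y down, z forward; pixel columns grow to the right and rows downward; lengths in m; the calibration is good to about 2 mm. A picture is of the moment at which its call begins: read the wrist's pose just before it. camera_params takes no time and is no camera call.
- robot.close_job(): hands the job in; it is judged then, once.
Trained networks look in the newest picture that a camera, given by its name, has taken for a name from the list of things; names that differ only in an ending like _2 or _b are one class to them, and where a whole thing is asked for, a point or a joint stands for the part that bears it (a point fixed in the world has none). Each returns a list of dicts, best first, with "conf" (0 to 1); they miss things now and then, are a little off and sometimes report something else, mostly with a low value. They report only what shows in the picture. A call takes as long as a camera call. They do not tell look-alikes from the thing itself.
- robot.find_in(thing, camera): "extent" ([centre column, centre row, width, height] in pixels, round what is visible of it).
The state is a dict: "time": time; "joint_positions": joint angles; "qvel": joint speeds; "joint_torque": joint torques, N m; "tool_pos": TCP position; "ee_rot": TCP orientation; "wrist_force": force on the tool from outside, world axes, zero at the start; "wrist_torque": the same for the moment, N m; "width": finger opening in m; "finger_force": force on a finger pad.
Only numpy, scipy, OpenCV 4.12 (cv2) and the standard library are available. Lean on these libraries where they do the work, as an engineer would, in place of code of your own. Each camera call takes 0.05 s, during which the arm holds its last target. There are 200 camera calls.

## Working session

There is one attempt and no reset: what is moved stays moved. The work goes in short steps, Python scripts to look and compute and a tool call to move; the robot and the scene stay as the last step left them, time stands still between calls to the robot, and variables do not carry over. Pictures are saved under pics/ and viewed, at most 10 in all, crops included, and the job is handed in when it is done.

Besides the shell and the picture viewer there is one more tool, called after ">>>" as name(argument=value, ...), one argument or row to a line, values as JSON. servo_tool: Moves the arm, as the interface text tells. Scaled input: -1 to 1 covers 0.1 m each way for a shift and pi/2 rad each way for a turn. Its arguments: {"type":"object","properties":{"plan":{"type":"array","items":{"type":"array","items":{"type":"number"}}}},"required":["plan"]}

```bash
mkdir -p pics; python3 - <<'E'
from bench import robot
import cv2
for n in ("top","scene"):
    cv2.imwrite(f"pics/{n}0.png",robot.snapshot(n)[:,:,::-1])
    print(n,robot.camera_params(n))
o=robot.get_obs();print(o)
for t in ("strap","lever","jig","board","strap_end","lever_end"):
    print(t,[(d['extent'],round(d['conf'],2)) for d in robot.find_in(t,"top")][:3])
E
```

```text
top {'camera_matrix': array([[585.59367947,   0.        , 320.47133626],
       [  0.        , 585.59367947, 246.1210789 ],
       [  0.        ,   0.        ,   1.        ]]), 'rvec': array([ 2.16352681, -2.15690787,  0.09863634]), 'tvec': array([-0.00369814,  0.49225474,  1.87006645])}
scene {'camera_matrix': array([[588.49991908,   0.        , 322.15545841],
       [  0.        , 588.49991908, 240.32826052],
       [  0.        ,   0.        ,   1.        ]]), 'rvec': array([ 2.12678637,  0.97591722, -0.41846023]), 'tvec': array([-0.31776954, -0.17874733,  1.69946957])}
{'time': 0.1, 'joint_positions': array([-1.22209454e+00,  8.78829254e-02,  1.37210444e+00,  1.96747793e-05,
        1.68359363e+00, -1.03141001e-01]), 'qvel': array([ 0.00158674, -0.0013383 , -0.0051706 , -0.0004344 , -0.00040373,
        0.00016865]), 'joint_torque': array([ 2.11689265e-03, -3.41255307e+01, -3.03299439e+01,  7.19328225e-02,
        3.04654066e-02, -9.81086419e-05]), 'tool_pos': array([ 0.23996632, -0.4943775 ,  0.22141952]), 'ee_rot': array([-3.13961689e+00, -2.24166415e-04,  4.51844759e-01]), 'wrist_force': array([0.29186762, 0.16994692, 0.98062151]), 'wrist_torque': array([ 0.03599655, -0.01476426,  0.0501875 ]), 'finger_force': 0.0, 'width': 0.09390628296646247}
strap [([343.6, 224.4, 42.6, 33.1], 0.86), ([345.9, 220.0, 23.9, 16.0], 0.49)]
lever [([349.9, 223.9, 21.8, 14.5], 0.63), ([162.4, 248.5, 40.7, 27.8], 0.58)]
jig [([369.4, 216.5, 115.3, 107.0], 0.78)]
board [([233.6, 243.4, 50.9, 74.0], 0.79), ([366.6, 213.7, 68.7, 43.8], 0.63), ([240.7, 328.4, 75.8, 30.2], 0.61)]
strap_end [([344.0, 220.2, 47.6, 36.3], 0.89)]
lever_end [([348.9, 223.4, 18.3, 15.2], 0.45)]
```

View pics/top0.png

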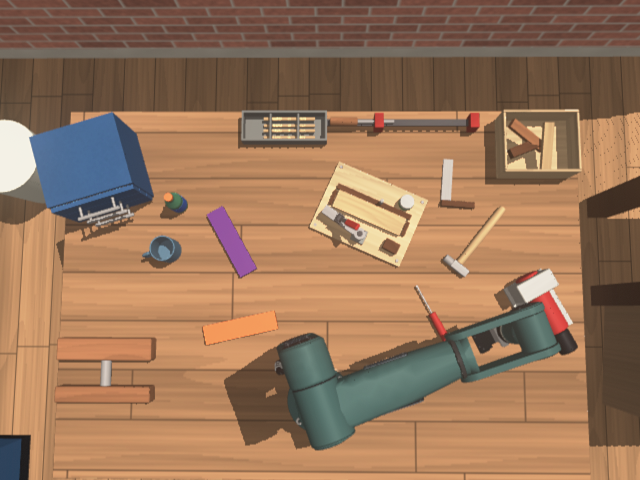

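View pics/scene0.png

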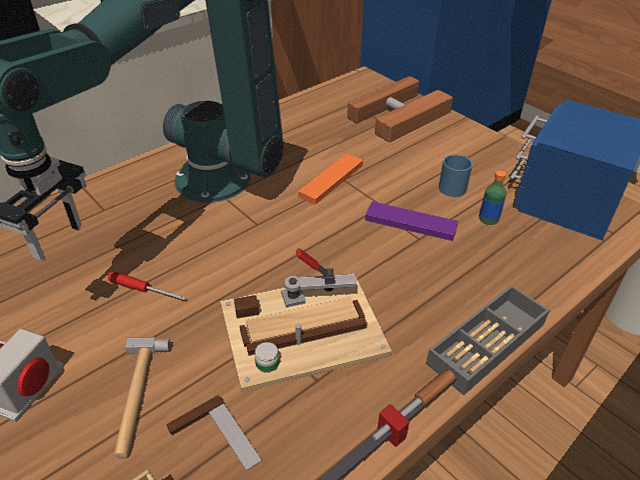

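```bash
cat > h.py <<'E'
import cv2,numpy as np
from bench import robot
def cam(n):
    p=robot.camera_params(n);return p['camera_matrix'],cv2.Rodrigues(p['rvec'])[0],np.array(p['tvec']).ravel(),p['rvec']
def ray(n,uv,z):
    K,R,t,_=cam(n);d=R.T@np.linalg.solve(K,[uv[0],uv[1],1]);c=-R.T@t
    return c+d*(z-c[2])/d[2]
def proj(n,P):
    K,R,t,r=cam(n);return cv2.projectPoints(np.float64(P).reshape(-1,1,3),r,t,K,None)[0].reshape(-1,2)
E
python3 - <<'E'
import cv2
a=cv2.imread("pics/top0.png")[155:275,300:440];b=cv2.imread("pics/scene0.png")[240:390,215:395]
cv2.imwrite("pics/ca.png",cv2.resize(a,None,fx=5,fy=5,interpolation=cv2.INTER_CUBIC))
cv2.imwrite("pics/cb.png",cv2.resize(b,None,fx=4,fy=4,interpolation=cv2.INTER_CUBIC))
E
```

```text
(no output)
```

View pics/ca.png

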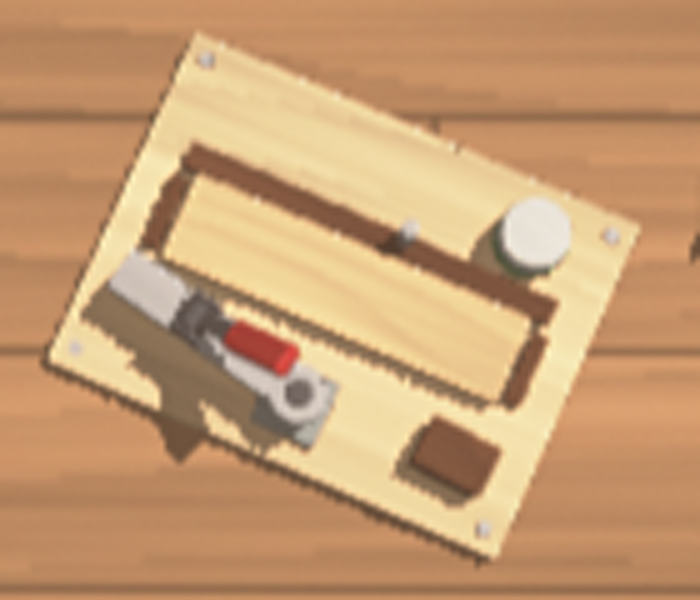

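View pics/cb.png

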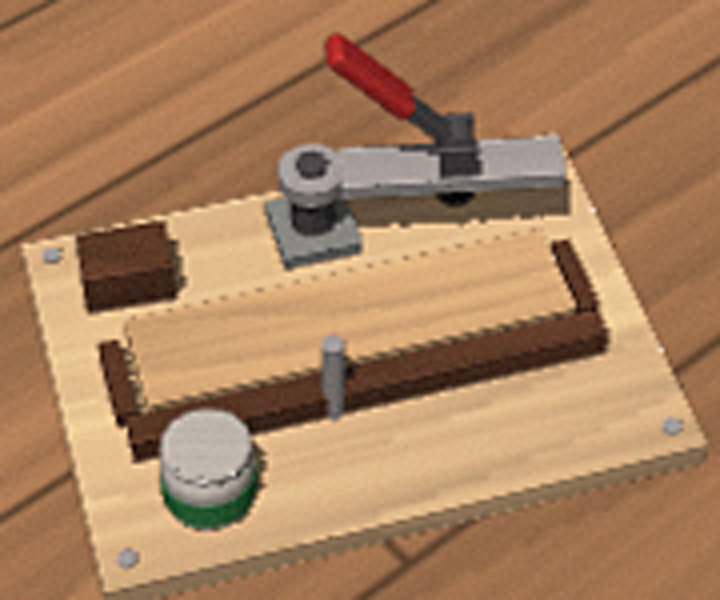

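```bash
python3 - <<'E'
from h import *
from scipy.optimize import least_squares
A=lambda u:np.array(u)/5+[300,155]
B=lambda u:np.array(u)/4+[215,240]
# corners order (+x,+y),(+x,-y),(-x,-y),(-x,+y)
L=np.array([[.12,.16,.018],[.12,-.16,.018],[-.12,-.16,.018],[-.12,.16,.018],[-.08,0,.077],[.045,-.022,.074]])
ta=[A(u) for u in [(197,35),(638,228),(495,558),(48,360),(300,392),(407,230)]]
tb=[B(u) for u in [(704,448),(107,594),(25,243),(566,135),(313,163),(334,342)]]
def W(p,L):
    c,s=np.cos(p[2]),np.sin(p[2]);L=np.atleast_2d(L)
    return np.c_[p[0]+c*L[:,0]-s*L[:,1],p[1]+s*L[:,0]+c*L[:,1],L[:,2]]
def res(p):
    ok=[0,1,2,4,5]
    return np.r_[(proj("top",W(p,L))-ta).ravel(),(proj("scene",W(p,L))[ok]-np.array(tb)[ok]).ravel()]
r=least_squares(res,[.6,-.15,-.4]);p=r.x;print(p,r.fun.round(1))
piv=W(p,[-.08,0,.066])[0]
e=ray("top",A((124,271)),.072)
v=e-piv;print("pivot",piv,"tip",e,np.hypot(*v[:2]),"strap",p[2]+np.pi/2-np.arctan2(v[1],v[0]))
np.save("jig.npy",p)
th0=p[2]+np.pi/2-np.arctan2(v[1],v[0])
for s in(0,.1,.25,.4):
  for ph in (.65,.9):pass
# lever tip top view and scene
for n,uv in(("top",A((290,358))),("scene",B((338,45)))):
  best=min((np.linalg.norm(proj(n,W(p,[-.08+np.sin(th)*(.08-.1*np.cos(g)),np.cos(th)*(.08-.1*np.cos(g)),.086+.1*np.sin(g)]))[0]-uv),th,.9-g) for th in np.linspace(th0-.05,th0+.05,5) for g in np.linspace(.5,1,26));print(n,best)
E
```

```text
[ 0.60151564 -0.15818751 -0.42082108] [-0.7 -1.2  0.4 -0.6 -0.3  0.1 -1.  -0.5 -0.6 -0.3  0.2 -0.6  1.2 -0.9
 -1.2 -0.3 -1.3 -0.1 -0.5 -0.4 -0.5  0.4]
pivot [ 0.52849533 -0.1255067   0.066     ] tip [ 0.60548067 -0.01618092  0.072     ] 0.13371188597121714 strap 0.19270662839866226
top (np.float64(0.6910297702811845), np.float64(0.24270662839866225), np.float64(0.07999999999999996))
scene (np.float64(0.19546926559564962), np.float64(0.19270662839866226), np.float64(0.020000000000000018))
```

```bash
cat >> h.py <<'E'
from scipy.spatial.transform import Rotation as Ro
p=np.load("jig.npy")
def W(L):
    c,s=np.cos(p[2]),np.sin(p[2]);return np.array([p[0]+c*L[0]-s*L[1],p[1]+s*L[0]+c*L[1],L[2]])
def strap(th,u,n,z):  # n>0: closing side ; -> world pos, yaw of tool x along strap
    return W([-.08+np.sin(th)*u+np.cos(th)*n,np.cos(th)*u-np.sin(th)*n,z]),p[2]+np.pi/2-th
def rel(pos,yaw):
    o=robot.get_obs();R=Ro.from_euler('xyz',o['ee_rot'])
    d=R.inv().apply(pos-o['tool_pos'])/.1
    w=(R.inv()*Ro.from_euler('xyz',[np.pi,0,yaw])).as_rotvec()/(np.pi/2)
    return np.r_[d,w].round(3)
E
python3 - <<'E'
from h import *
t=strap(.19,.115,-.042,.222);print(t,rel(*t),rel(t[0],robot.get_obs()['ee_rot'][2]))
E
```

```text
(array([ 0.56004701, -0.00721261,  0.222     ]), np.float64(0.959975243447077)) [ 5.007e+00 -2.989e+00  4.000e-03 -0.000e+00 -0.000e+00 -3.230e-01] [ 5.007e+00 -2.989e+00  4.000e-03 -0.000e+00 -0.000e+00  0.000e+00]
```

>>> servo_tool(
  plan=[
    [0.4,-0.2,0,0,0,0,0],
    [0.7,-0.4,0,0,0,0,0],
    [1,-0.6,0,0,0,0,0],
    [1,-0.6,0,0,0,0,0],
  ],
)

```text
time: 0.73
tool_pos: [0.3066, -0.3928, 0.2231]
ee_rot: [-3.141, -0.003, 0.458]
wrist_force: [0.6, -0.9, -0.1]
width: 0.0709
finger_force: 0.0
```

>>> servo_tool(
  plan=[
    [0.4,-0.2,0,0,0,0,0],
    [0.7,-0.4,0,0,0,0,0],
    [1,-0.6,0,0,0,0,0],
    [1,-0.6,0,0,0,0,0],
  ],
)

```text
time: 1.07
tool_pos: [0.3701, -0.2954, 0.223]
ee_rot: [-3.141, -0.003, 0.458]
wrist_force: [0.7, -0.5, 0.3]
width: 0.0441
finger_force: 0.0
```

>>> servo_tool(
  plan=[
    [0.4,-0.2,0,0,0,0,0],
    [0.7,-0.4,0,0,0,0,0],
    [1,-0.6,0,0,0,0,0],
    [1,-0.6,0,0,0,0,0],
  ],
)

```text
time: 1.4
tool_pos: [0.4336, -0.1981, 0.2227]
ee_rot: [-3.14, -0.003, 0.458]
wrist_force: [-0.6, -0.0, -0.9]
width: 0.0174
finger_force: 0.0
```

>>> servo_tool(
  plan=[
    [0.4,-0.2,0,0,0,0,0],
    [0.7,-0.4,0,0,0,0,0],
    [1,-0.6,0,0,0,0,0],
    [1,-0.6,0,0,0,0,0],
  ],
)

```text
time: 1.73
tool_pos: [0.4973, -0.1008, 0.2222]
ee_rot: [-3.14, -0.002, 0.458]
wrist_force: [-0.6, -0.2, -0.7]
width: 0.0002
finger_force: 0.0
```

>>> servo_tool(
  plan=[
    [0.4,-0.2,0,0,0,-0.06,0],
    [0.7,-0.4,0,0,0,-0.12,0],
    [1,-0.6,0,0,0,-0.18,0],
    [1,-0.6,0,0,0,-0.25,0],
    [1,-0.6,0,0,0,-0.323,0],
    [1,-0.6,0,0,0,-0.323,0],
    [1,-0.6,0,0,0,-0.323,0],
  ],
)

```text
time: 2.32
tool_pos: [0.559, -0.0081, 0.2223]
ee_rot: [3.141, 0.001, 0.955]
wrist_force: [-0.3, -0.6, 0.2]
width: 0.0006
finger_force: 0.0
```

```bash
python3 - <<'E'
from h import *
cv2.imwrite("pics/w1.png",robot.snapshot("wrist")[:,:,::-1])
print(robot.get_obs()['tool_pos'],robot.get_obs()['width'])
print(rel(*strap(.19,.115,-.042,.067)))
E
```

```text
[ 0.55895394 -0.0080985   0.22242487] 0.00031497743806285577
[ 0.014  0.003  1.554  0.     0.    -0.003]
```

View pics/w1.png

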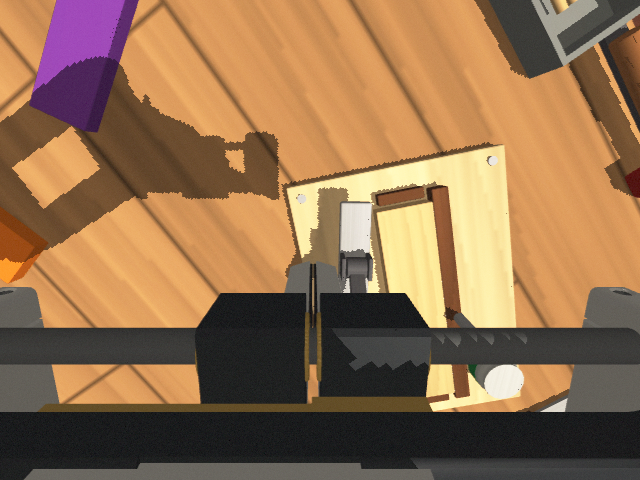

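```bash
python3 - <<'E'
from h import *
c=robot.camera_params("wrist");T=np.array(c['tool_from_camera']);K=c['camera_matrix'];o=robot.get_obs();R=Ro.from_euler('xyz',o['ee_rot']).as_matrix()
def wr(uv,z):
    d=R@T[:3,:3]@np.linalg.solve(K,[*uv,1]);c0=o['tool_pos']+R@T[:3,3]
    return c0+d*(z-c0[2])/d[2]
for n,uv,z in(("tipL",(341,203),.072),("tipR",(371,203),.072),("jig+x+y",(503,145),.018),("jig-x+y",(287,186),.018)):
    w=wr(uv,z);cc,s=np.cos(p[2]),np.sin(p[2]);d=w-[p[0],p[1],0];print(n,w.round(4),"jig",(cc*d[0]+s*d[1]).round(4),(-s*d[0]+cc*d[1]).round(4))
E
```

```text
tipL [ 0.5965 -0.0033  0.072 ] jig -0.0679 0.1393
tipR [ 0.6198 -0.0198  0.072 ] jig -0.0398 0.1338
jig+x+y [ 0.7733 -0.0605  0.018 ] jig 0.1169 0.1593
jig-x+y [0.5582 0.0383 0.018 ] jig -0.1198 0.1616
```

>>> servo_tool(
  plan=[
    [0,0,0.3,0,0,0,0],
    [0,0,0.6,0,0,0,0],
    [0,0,0.9,0,0,0,0],
    [0,0,0.9,0,0,0,0],
  ],
)

```text
time: 2.7
tool_pos: [0.5545, -0.0074, 0.1254]
ee_rot: [-3.13, 0.007, 0.956]
wrist_force: [-1.0, -0.3, -1.2]
width: 0.0005
finger_force: 0.0
```

>>> servo_tool(
  plan=[
    [0,0,0.2,0,0,0,0],
    [0,0,0.4,0,0,0,0],
    [0,0,0.55,0,0,0,0],
    [0,0,0.65,0,0,0,0],
    [0,0,0.65,0,0,0,0],
  ],
)

```text
time: 3.12
tool_pos: [0.558, -0.0072, 0.0663]
ee_rot: [-3.139, 0.002, 0.958]
wrist_force: [-0.0, 0.7, 0.4]
width: 0.0005
finger_force: 0.0
```

```bash
python3 - <<'E'
from h import *
print(robot.get_obs()['tool_pos'],robot.get_obs()['wrist_force'])
n=-.0275
for a in (.19,.3,.5,.7,.85):print(a,rel(*strap(a,.115,n,.067)))
E
```

```text
[ 0.55803133 -0.00717473  0.06633086] [-0.02848226  0.67173853  0.38365296]
0.19 [ 0.012  0.162 -0.007 -0.002  0.001 -0.002]
0.3 [ 0.035  0.29  -0.007 -0.001  0.001  0.068]
0.5 [ 0.042  0.526 -0.008 -0.001  0.001  0.196]
0.7 [ 0.001  0.758 -0.009 -0.001  0.001  0.323]
0.85 [-0.059  0.925 -0.009 -0.001  0.001  0.419]
```

>>> servo_tool(
  plan=[
    [0.01,0.08,0,0,0,0,0],
    [0.01,0.16,0,0,0,0,0],
    [0.025,0.23,0,0,0,0.03,0],
    [0.035,0.29,0,0,0,0.068,0],
    [0.037,0.36,0,0,0,0.105,0],
    [0.04,0.44,0,0,0,0.15,0],
    [0.042,0.526,0,0,0,0.196,0],
    [0.03,0.61,0,0,0,0.24,0],
    [0.015,0.69,0,0,0,0.285,0],
    [0,0.758,0,0,0,0.323,0],
    [-0.03,0.84,0,0,0,0.37,0],
    [-0.06,0.925,0,0,0,0.419,0],
  ],
)

```text
time: 4.12
tool_pos: [0.6329, -0.0655, 0.0692]
ee_rot: [3.141, -0.002, 0.297]
wrist_force: [-1.4, 1.1, -0.2]
width: 0.0006
finger_force: 0.4
```

```bash
python3 - <<'E'
from h import *
for a in (.85,1.0,1.1,1.2,1.3,1.4,1.5,1.57):print(a,rel(*strap(a,.115,-.0275,.067)))
E
```

```text
0.85 [-0.025 -0.01   0.022  0.001 -0.001 -0.002]
1.0 [ 0.004  0.165  0.023  0.001 -0.001  0.094]
1.1 [ 0.008  0.283  0.023  0.    -0.001  0.157]
1.2 [ 0.001  0.401  0.023  0.    -0.001  0.221]
1.3 [-0.018  0.518  0.023  0.    -0.002  0.285]
1.4 [-0.049  0.632  0.023  0.    -0.002  0.348]
1.5 [-0.091  0.742  0.023  0.    -0.002  0.412]
1.57 [-0.126  0.817  0.023  0.    -0.002  0.456]
```

>>> servo_tool(
  plan=[
    [0,0.08,0.02,0,0,0.05,0],
    [0.004,0.165,0.02,0,0,0.094,0],
    [0.008,0.225,0.02,0,0,0.125,0],
    [0.008,0.283,0.02,0,0,0.157,0],
    [0.005,0.34,0.02,0,0,0.19,0],
    [0,0.4,0.02,0,0,0.22,0],
    [-0.01,0.46,0.02,0,0,0.25,0],
    [-0.02,0.52,0.02,0,0,0.285,0],
    [-0.035,0.575,0.02,0,0,0.315,0],
    [-0.05,0.63,0.02,0,0,0.348,0],
    [-0.07,0.69,0.02,0,0,0.38,0],
    [-0.09,0.74,0.02,0,0,0.41,0],
  ],
)

```text
time: 5.12
tool_pos: [0.6461, -0.1391, 0.0673]
ee_rot: [-3.141, -0.003, -0.346]
wrist_force: [-1.2, 0.8, -0.6]
width: 0.0006
finger_force: 0.4
```

```bash
python3 - <<'E'
from h import *
for a in (1.5,1.57):print(a,rel(*strap(a,.115,-.0275,.067)))
E
```

```text
1.5 [-0.001  0.001  0.003 -0.    -0.002  0.003]
1.57 [ 0.015  0.082  0.003 -0.    -0.002  0.047]
```

>>> servo_tool(
  plan=[
    [0,0.03,0,0,0,0.02,0],
    [0.01,0.06,0,0,0,0.035,0],
    [0.015,0.08,0,0,0,0.047,0],
    [0.015,0.1,0,0,0,0.047,0],
    [0.015,0.12,0,0,0,0.047,0],
    [0.015,0.12,0,0,0,0.047,0],
  ],
)

```text
time: 5.62
tool_pos: [0.6444, -0.1475, 0.067]
ee_rot: [-3.135, -0.004, -0.415]
wrist_force: [4.0, 6.3, 1.8]
width: 0.0007
finger_force: 3.6
```

>>> servo_tool(
  plan=[
    [0,0.015,0,0,0,0,0],
    [0,0.03,0,0,0,0,0],
    [0,0.03,0,0,0,0,0],
    [0,0.03,0,0,0,0,0],
  ],
)

```text
time: 5.95
tool_pos: [0.6443, -0.1476, 0.0671]
ee_rot: [-3.131, -0.004, -0.414]
wrist_force: [6.6, 10.9, 2.4]
width: 0.0003
finger_force: 6.3
```

>>> servo_tool(
  plan=[
    [0,-0.15,0,0,0,0,0],
    [0,-0.3,0,0,0,0,0],
    [0,-0.3,-0.3,0,0,0,0],
    [0,-0.3,-0.6,0,0,0,0],
    [0,-0.3,-0.95,0,0,0,0],
    [0,-0.3,-0.95,0,0,0,0],
  ],
)

```text
time: 6.45
tool_pos: [0.6567, -0.1257, 0.1698]
ee_rot: [-3.141, -0.015, -0.416]
wrist_force: [0.4, -0.4, 1.0]
width: 0.0005
finger_force: 0.0
```

>>> servo_tool(
  plan=[
    [0,0,-0.35,0,0,0,0],
    [0,0,-0.7,0,0,0,0],
    [0,0,-0.7,0,0,0,0],
  ],
)

```text
time: 6.7
tool_pos: [0.6557, -0.1256, 0.2394]
ee_rot: [-3.141, -0.014, -0.417]
wrist_force: [0.1, -0.3, 2.4]
width: 0.0007
finger_force: 0.0
```

```bash
python3 - <<'E'
from h import *
a=robot.snapshot("top")[155:275,300:440,::-1];b=robot.snapshot("scene")[220:370,215:395,::-1]
cv2.imwrite("pics/c2.png",np.hstack([cv2.resize(a,(400,343),interpolation=2),cv2.resize(b,(400,343),interpolation=2)]))
print(robot.get_obs()['tool_pos'])
print(rel(*strap(1.571,.01,0,.225)))
E
```

```text
[ 0.65401142 -0.1251639   0.23302141]
[-1.047  0.511  0.075  0.    -0.003  0.003]
```

View pics/c2.png

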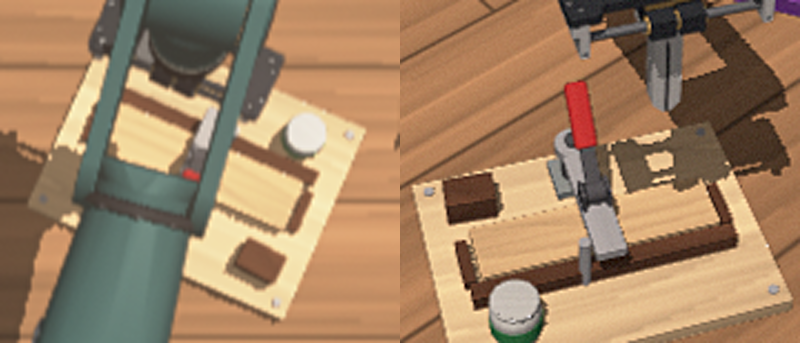

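>>> servo_tool(
  plan=[
    [-0.3,0.2,0,0,0,0,0],
    [-0.6,0.4,0,0,0,0,0],
    [-0.747,0.511,0.05,0,0,0,0],
    [-0.747,0.511,0.08,0,0,0,0],
    [-0.747,0.511,0.08,0,0,0,0],
    [-0.747,0.511,0.08,0,0,0,0],
  ],
)

```text
time: 7.3
tool_pos: [0.5641, -0.1413, 0.2209]
ee_rot: [3.142, 0.002, -0.417]
wrist_force: [0.6, -0.6, 0.7]
width: 0.0007
finger_force: 0.0
```

```bash
python3 - <<'E'
from h import *
print(robot.get_obs()['tool_pos'])
for g in np.arange(.9,-.01,-.1):
    print(g.round(1),rel(*strap(1.571,.088-.085*np.cos(g)+.006*np.sin(g),0,.103+.085*np.sin(g)+.006*np.cos(g))))
E
```

```text
[ 0.56405495 -0.14127813  0.22090018]
0.9 [0.011 0.001 0.476 0.    0.001 0.003]
0.8 [-0.057  0.001  0.528  0.     0.001  0.003]
0.7 [-0.119  0.001  0.586  0.     0.001  0.003]
0.6 [-0.175  0.001  0.65   0.     0.001  0.003]
0.5 [-0.225  0.     0.719  0.     0.001  0.003]
0.4 [-0.267  0.     0.793  0.     0.001  0.003]
0.3 [-0.302  0.     0.871  0.     0.001  0.003]
0.2 [-0.328 -0.     0.952  0.     0.001  0.003]
0.1 [-3.470e-01 -0.000e+00  1.035e+00  0.000e+00  1.000e-03  3.000e-03]
0.0 [-3.57e-01 -0.00e+00  1.12e+00  0.00e+00  1.00e-03  3.00e-03]
```

>>> servo_tool(
  plan=[
    [0.01,0,0.2,0,0,0,0],
    [0.01,0,0.35,0,0,0,0],
    [0.01,0,0.45,0,0,0,0],
    [-0.06,0,0.53,0,0,0,0],
    [-0.12,0,0.586,0,0,0,0],
    [-0.175,0,0.65,0,0,0,0],
    [-0.225,0,0.72,0,0,0,0],
    [-0.267,0,0.793,0,0,0,0],
    [-0.3,0,0.87,0,0,0,0],
    [-0.328,0,0.95,0,0,0,0],
    [-0.328,0,0.95,0,0,0,0],
  ],
)

```text
time: 8.22
tool_pos: [0.5323, -0.1276, 0.1255]
ee_rot: [3.141, 0.004, -0.417]
wrist_force: [-0.3, -0.2, 0.5]
width: 0.0005
finger_force: 0.2
```

>>> servo_tool(
  plan=[
    [-0.01,0,0.05,0,0,0,0],
    [-0.02,0,0.1,0,0,0,0],
    [-0.03,0,0.15,0,0,0,0],
    [-0.03,0,0.17,0,0,0,0],
    [-0.03,0,0.19,0,0,0,0],
    [-0.03,0,0.19,0,0,0,0],
  ],
)

```text
time: 8.72
tool_pos: [0.5302, -0.1268, 0.1092]
ee_rot: [3.141, 0.002, -0.417]
wrist_force: [-6.0, 1.7, 7.6]
width: 0.0003
finger_force: 4.0
```

>>> servo_tool(
  plan=[
    [0,0,0.02,0,0,0,0],
    [0,0,0.04,0,0,0,0],
    [0,0,0.05,0,0,0,0],
    [0,0,0.05,0,0,0,0],
    [0,0,0.05,0,0,0,0],
  ],
)

```text
time: 9.13
tool_pos: [0.5303, -0.1268, 0.1087]
ee_rot: [3.141, 0.0, -0.417]
wrist_force: [-12.6, 4.7, 24.8]
width: 0.0005
finger_force: 12.1
```

>>> servo_tool(
  plan=[
    [0,0,-0.1,0,0,0,0],
    [0,0,-0.4,0,0,0,0],
    [0,0,-0.8,0,0,0,0],
    [0,0,-1,0,0,0,0],
    [0,0,-1,0,0,0,0],
  ],
)

```text
time: 9.55
tool_pos: [0.5341, -0.1283, 0.2095]
ee_rot: [-3.141, -0.012, -0.417]
wrist_force: [-0.1, -0.2, 1.1]
width: 0.0008
finger_force: 0.0
```

>>> servo_tool(
  plan=[
    [0,-0.3,-0.3,0,0,0,0],
    [0,-0.6,-0.5,0,0,0,0],
    [0,-1,-0.5,0,0,0,0],
    [0,-1,-0.5,0,0,0,0],
    [0,-1,-0.5,0,0,0,0],
  ],
)

```text
time: 9.97
tool_pos: [0.572, -0.0341, 0.2515]
ee_rot: [3.141, 0.002, -0.413]
wrist_force: [0.0, -0.8, 0.0]
width: 0.0005
finger_force: 0.0
```

```bash
python3 - <<'E'
from h import *
a=robot.snapshot("top")[155:275,300:440,::-1];b=robot.snapshot("scene")[220:370,215:395,::-1]
cv2.imwrite("pics/c3.png",np.hstack([cv2.resize(a,(400,343),interpolation=2),cv2.resize(b,(400,343),interpolation=2)]))
print(robot.get_obs()['tool_pos'],robot.get_obs()['wrist_force'])
E
```

```text
[ 0.57112676 -0.03603361  0.25139315] [-0.22098468 -0.85424697 -0.53818736]
```

View pics/c3.png

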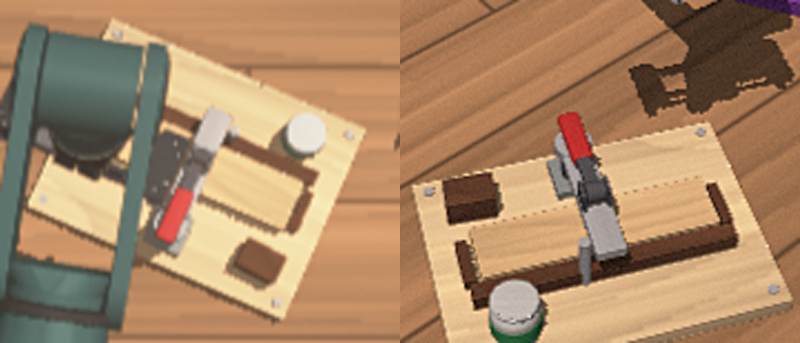

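The picture shows the strap against the pin (about 585,260 on the right) and the lever lying flat along it. The board, block and tin have not moved.

```bash
python3 -c "
from bench import robot
print(robot.close_job())"
```

```text
the job is handed in; nothing more can be done
None
```

I swung the strap round to its stop pin, then pushed the red lever down to its hard stop, in that order. The arm was clear at hand-in, about 10 s in; in the last pictures the board, block and tin had not moved.

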